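# Hold a bayonet lid at the vent mark of a parts-washing pot

## Task

Put the bayonet lid on the parts-washing pot: drop its two lugs through the slots so that the lid sits fully home, then turn it clockwise (seen from above) to the long vent rib, halfway to the lock, and never on to where it clicks locked. The lid is sprung and turns back if let go, so finish while still gripping it there, with the pointer at the rib. Leave the loose collar, the sanding block and the jar of screws where they stand.

Things in the scene. Friction and masses are not known exactly. Their poses are not given: they have to be found in the camera images.
- pot: Grey round pot bolted to the bench, 112 mm across, 86 mm high, on a 136 mm foot disc; does not move. Origin at the centre of its underside, z up. Its top flange (6 mm thick, top at z = 86 mm) has a 72 mm round opening with two slots, 17 mm wide, out to 48 mm from the centre along the pot's +x and -x. Fixed stops bar anticlockwise turning from the slots.
- pot_mouth (a point): Centre of the pot's opening, level with the flange top, 86 mm above the bench. With the lid fully home the lid's origin lies 16 mm below this point; resting unseated with its lugs on the flange, level with it.
- vent_rib (a point): Middle of one of two dark radial ribs (8 mm long, 4 mm high) on the flange, 53 mm from the centre, 40 degrees clockwise of the slots (the other is half a turn away). Two small dots flank each slot (drop-in); a round stud stands 80 degrees clockwise of each slot (locked). A sprung ball in the neck starts to click at about 57 degrees.
- lid: Loose steel lid, about 0.25 kg, upright on its plug. Origin at the centre of the plug's underside, z up. Plug 68 mm diameter, 16 mm deep, chamfered foot; two lugs at its foot, 12 mm wide, 8 mm high, out to 43 mm along the lid's +x and -x. Cover disc 92 mm across, z = 16 to 22 mm, dark pointer noses over the lugs. A half turn gives the same lid. At drop-in its x axis lies along the pot's x.
- lid_handle (a point): Point on the lid's axis in its black bar handle, 44 mm above the lid's origin: a TCP here keeps the fingertips 3 mm above the cover disc. The bar runs along the lid's x, 60 mm long, 14 mm thick, from z = 22 to 52 mm above the lid's origin.
- follower (a joint): Spring-loaded follower in the pot's neck, pushed round clockwise by the lugs: 0 at rest, in rad; reads the lid's clockwise turn from the slots less about 0.05 to 0.08 rad of play. End stop at 1.43. Its spring turns the lid back with about 0.07 N m at the start and 0.17 N m at the vent rib. The lock clicks at 0.99.
- collar: Bystander: loose steel ring, 54 mm diameter, 20 mm high, origin at the centre of its underside.
- sanding_block: Bystander: sanding block 64 x 111 x 30 mm, origin at the centre of its underside.
- screw_jar: Bystander: glass jar of screws, 63 mm diameter, 85 mm high, origin at the centre of its underside.
Things that resemble listed ones, but are neither listed nor needed, are in the scene too. What is shaped like the lid but blue is not meant.

How it is judged (in metres and radians):
On the way:
1. the lid is fully home in the slots, not yet turned (z of lid in the frame of pot between 0.066 and 0.0735 m and horizontal distance between lid and pot_mouth below 0.006 m and angle between lid's own z axis and vertical below 0.07 rad and angle between the x axis of lid and the x axis of pot, either way round below 0.21 rad), for 0.1 s.
At the end, for the whole second after the job is handed in: Lid fully home (origin 66 to 73.5 mm above the pot's, within 6 mm of its axis, tilt under 0.07 rad), turned clockwise 29 to 51 degrees from the slots (rib: 40), follower pushed along, gripped by the fingers with over 3 N; bystanders within 20 mm of their places (z of lid in the frame of pot between 0.066 and 0.0735 m and horizontal distance between lid and pot_mouth below 0.006 m and angle between lid's own z axis and vertical below 0.07 rad and angle between the x axis of lid and the x axis of pot, either way round between 0.506 and 0.89 rad and value of joint follower between 0.36 and 0.9 rad and contact force between the fingers and lid above 3 N and distance of each of collar, sanding_block, screw_jar from where it was at the start of the episode below 0.02 m); the arm keeps its last pose, push and grip.
It fails at once if the lid is turned on to the lock click (follower beyond 0.99 rad, the lid turned about 61 degrees) (value of joint follower above 0.99 rad).
It fails at once if the loose steel collar is disturbed (distance of collar from where it was at the start of the episode above 0.02 m).
It fails at once if the sanding block is disturbed (distance of sanding_block from where it was at the start of the episode above 0.02 m).
It fails at once if the jar of screws is disturbed (distance of screw_jar from where it was at the start of the episode above 0.02 m).
It also fails if it takes over 42 s, if anything falls off the work surface, if the arm or the gripper's body presses on something with over 40 N, if the wrist force passes 120 N, or if a joint passes its speed limit or range.

## Robot

A 7-joint arm with a two-finger parallel gripper is mounted at the origin on a cart in front of the work surface, level with it; the furniture and walls round the work are solid. World frame = base frame: x ahead of the robot, y to its left, z up, the work surface at z = 0. Lengths are in mm, angles in degrees, forces in N, time in s.
With the tool pointing down it reaches from about 400 to 875 mm from the base axis. Payload 6.5 kg.
Tool frame: the origin (TCP) lies between the finger pads, 19 mm behind the fingertips; this is the grasp point; z points along the fingers, y is the line along which they close (so a half turn about z gives the same grasp; the last joint's range is limited). The gripper opens to 85 mm and grips with 20 to 120 N. Pads are 22 mm wide; open, the fingers measure 114 mm over their backs; the gripper's body (76 mm by 85 mm) begins 54 mm behind the grasp point. The pads swing forward as they close: fully open they stand 13 mm farther back than shut.
Start: joints at [-68.48, 30.733, -0.252, 88.115, 0.149, 61.152, -4.079], TCP at [277.913, 587.584, 249.99] pointing down, gripper open.
Joint ranges: [-154.64, 154.64], [-21.42, 123.67], [-72.66, 72.17], [13.99, 137.28], [-74.86, 254.86], [10.95, 109.41], [-158.01, 158.01]. Speed limits (degrees/s): [136.94, 136.94, 180, 180, 180, 180, 180].

## Interface

Orientations are given as [roll, pitch, yaw] about the fixed x, y, z axes, in that order (R = Rz(yaw) Ry(pitch) Rx(roll)).
In Python, from bench import env gives the robot as it stands.
- The arm moves only by the tool nudge_tcp, called after "Request:" by a JSON object that holds its "fn" and its "kwargs". Schema: {"type":"object","properties":{"ticks":{"type":"array","items":{"type":"object","properties":{"xyz":{"type":"array","items":{"type":"number"},"minItems":3,"maxItems":3},"turn_vec":{"type":"array","items":{"type":"number"},"minItems":3,"maxItems":3},"aperture":{"type":"number"}},"additionalProperties":false,"required":["aperture"]},"minItems":1,"maxItems":20},"only":{"type":"string"},"quiet":{"type":"boolean"},"lines":{"type":"string"}},"required":["ticks"],"additionalProperties":false}. ticks is a list of rows, 1 to 20 of them, each an object with the fields xyz (a list: dx, dy, dz in shares of the most that a row can go, 1 being 50 mm), turn_vec (a list: a rotation vector rx, ry, rz in fractions of the full range, 1 being 360 degrees), aperture (the opening from 0.0 (shut) to 1.0 (fully open)); a field left out counts as zero (the opening has to be given); each row shifts and turns the commanded pose from where the row before left it, along the tool's axes as they then stand; what a row does not reach is not made up. A row lasts 1/10 s, in which the tool goes at most 50 mm and 8.59 degrees, less where a joint would pass 70% of its speed; a pose out of reach is approached as far as the arm can. The fingers move at their own pace and stop on an object; the grip force is fixed at half the most. Time passes only in rows, so rows that do not move let the fingers close. The tool returns the time, the measured TCP pose, the force, the opening and the grip force at its end. only (a regular expression) keeps the lines of the reply that match it, lines (a string "A,B") keeps lines A to B, and quiet returns only ok. Input that does not fit is refused with a message, and nothing moves.
- env.sense(): the state, without advancing time (a new reading comes with each control period).
- env.get_image(name): name is "side" or "top" or "wrist"; returns a dict with "image" (400x640x3 uint8, blue, green, red), "camera_matrix" (3x3 intrinsics, pixels), "dist" ([k1, k2, p1, p2, k3] as OpenCV has them; the pictures are not rectified), "R" (3x3) and "t" (3): a world point X has camera coordinates R X + t; the wrist camera has in their place "hand_eye" (4x4, takes a point from camera to tool coordinates, whose origin is the TCP and whose axes are the flange's). Camera axes: x right, y down, z forward; pixel columns grow to the right and rows downward; lengths in mm; the calibration is good to about 2 mm. A picture is of the moment at which its call begins: read the wrist's pose just before it. There is no depth.
- env.job_done(): hands the job in; it is judged then, once.
The state is a dict: "t": time; "q": joint angles; "dq": joint speeds; "tau": joint torques, N m; "eef_pos": TCP position; "ee_rot": TCP orientation; "force": force on the tool from outside, world axes, zero at the start; "ft_torque": the same for the moment, N m; "finger_gap": opening from 0.0 (shut) to 1.0 (fully open); "gripper_force": force on a finger pad.
Only numpy, scipy, OpenCV 4.12 (cv2) and the standard library are available. Lean on these libraries where they do the work, as an engineer would, in place of code of your own. Each camera call takes 0.05 s, during which the arm holds its last target. There are 200 camera calls.

## Working session

There is one attempt and no reset: what is moved stays moved. The work goes in short steps, Python scripts to look and compute and a tool call to move; the robot and the scene stay as the last step left them, time stands still between calls to the robot, and variables do not carry over. Pictures are saved under pics/ and viewed, at most 10 in all, crops included, and the job is handed in when it is done.

```bash
mkdir -p pics; cat > h.py <<'E'
import numpy as np, cv2
from bench import env
from scipy.spatial.transform import Rotation as Rn
def ray(im,uv):
    p=cv2.undistortPoints(np.array([[uv]],float),np.array(im["camera_matrix"],float),np.array(im["dist"],float))[0,0]
    return np.array([p[0],p[1],1.])
def toworld(im,uv,z,s=None):
    d=ray(im,uv)
    if "R" in im:
        R=np.array(im["R"]);t=np.array(im["t"]).ravel();o=-R.T@t;w=R.T@d
    else:
        H=np.array(im["hand_eye"]);Rt=Rn.from_euler('xyz',s["ee_rot"],degrees=True).as_matrix()
        o=Rt@H[:3,3]+np.array(s["eef_pos"]);w=Rt@H[:3,:3]@d
    return o+w*(z-o[2])/w[2]
E
python3 - <<'E'
from h import *
s=env.sense();print({k:np.round(v,2) for k,v in s.items()})
ims=[env.get_image(n) for n in("top","side","wrist")]
for n,i in zip("tsw",ims): cv2.imwrite(f"pics/{n}0.png",i["image"])
for i in ims[:2]: print(np.round(-np.array(i["R"]).T@np.array(i["t"]).ravel()),np.round(np.array(i["R"])[2],2), i["camera_matrix"][0][0])
print(np.round(ims[2]["hand_eye"],2))
E
```

```text
{'t': np.float64(0.0), 'q': array([-68.48,  30.78,  -0.25,  88.17,   0.15,  61.15,  -4.08]), 'dq': array([ 0.07, -0.  ,  0.13,  0.  ,  0.08,  0.05,  0.08]), 'tau': array([-0.000e+00, -5.834e+01,  1.050e+00, -2.591e+01,  1.000e-02,
        1.000e-02, -0.000e+00]), 'eef_pos': array([277.66, 587.05, 249.1 ]), 'ee_rot': array([-1.7990e+02,  1.0000e-02,  1.5469e+02]), 'force': array([0.01, 0.35, 1.01]), 'ft_torque': array([ 0.04,  0.01, -0.04]), 'gripper_force': np.float64(0.0), 'finger_gap': np.float64(1.0)}
[ 364.    7. 1146.] [ 0.17 -0.02 -0.99] 455.58940480073267
[ 572. -736.  654.] [-0.03  0.78 -0.62] 450.90503489173227
[[   0.     -0.95   -0.3    77.65]
 [   1.      0.      0.      0.  ]
 [   0.     -0.3     0.95 -126.02]
 [   0.      0.      0.      1.  ]]
```

View pics/t0.png

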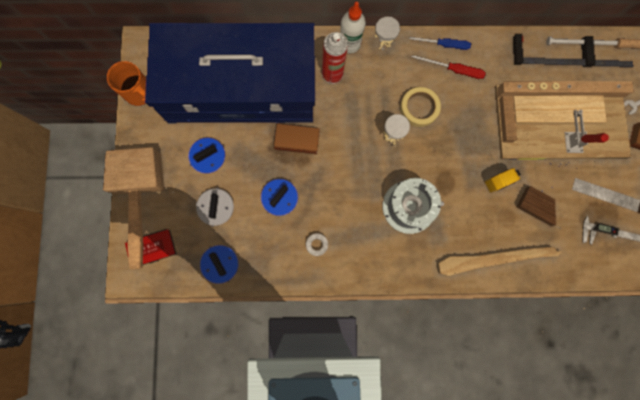

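View pics/s0.png

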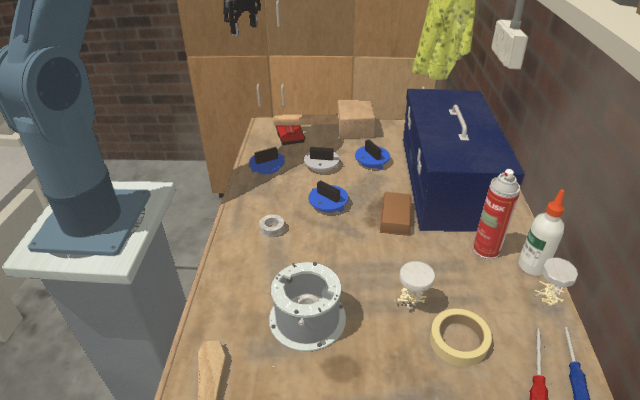

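The top view shows the steel lid at (214,206) and the pot at (412,205). The collar is at (317,243), the jars at (397,126) and (388,28), and the brown sanding block at (297,139). In the side view the steel lid is at (321,160) and the pot at (306,290).
Lid candidates in the top view: grey (214,206), blue (207,154), blue (280,197), blue (219,264). I choose the grey one, and will check it in a close crop.

```bash
python3 - <<'E'
from h import *
t=cv2.imread("pics/t0.png");s=cv2.imread("pics/s0.png")
f=lambda im,x,y,w:cv2.resize(im[y-w:y+w,x-w:x+w],(400,400),interpolation=cv2.INTER_CUBIC)
cv2.imwrite("pics/c1.png",np.hstack([f(t,412,205,35),f(t,214,206,30)]))
im=env.get_image("top")
print("t,",[np.round(toworld(im,p,z)) for p,z in(((214,206),40),((412,203),86),((317,243),20))])
E
```

```text
t, [array([518., 240.,  40.]), array([ 515., -236.,   86.]), array([427., -11.,  20.])]
```

View pics/c1.png

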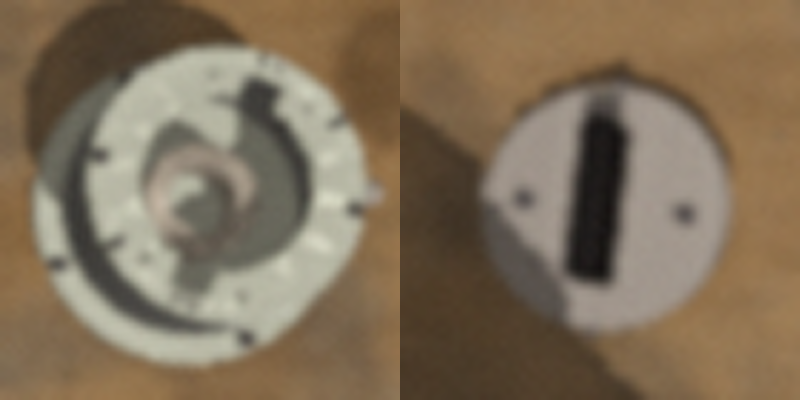

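The crop confirms it: a grey disc with a black bar, the bar running roughly along world x (yaw about -5°). The pot's slots lie at crop (262,95) and (193,275), and the ribs at about (338,122) and (110,243). I'll move above the lid and look with the wrist camera.

Careful with the scale: shifts go in shares of 50 mm and turns go in shares of 360 degrees. That gives: -30.5 mm is -0.61, -17.6 mm is -0.352, -4 degrees / 360 = -0.0111.

Request:
{"fn": "nudge_tcp", "kwargs": {"ticks": [{"xyz": [-0.61, -0.352, 0], "aperture": 1}, {"xyz": [-0.61, -0.352, 0], "aperture": 1}, {"xyz": [-0.61, -0.352, 0], "aperture": 1}, {"xyz": [-0.61, -0.352, 0], "aperture": 1}, {"xyz": [-0.61, -0.352, 0], "aperture": 1}, {"xyz": [-0.61, -0.352, 0], "aperture": 1}, {"xyz": [-0.61, -0.352, 0], "aperture": 1}, {"xyz": [-0.61, -0.352, 0], "aperture": 1}, {"xyz": [-0.61, -0.352, 0], "aperture": 1}, {"xyz": [-0.61, -0.352, 0], "aperture": 1}, {"xyz": [-0.61, -0.352, 0], "aperture": 1}, {"xyz": [-0.61, -0.352, 0], "aperture": 1}, {"xyz": [0, 0, 0.28], "turn_vec": [0, 0, -0.0111], "aperture": 1}, {"xyz": [0, 0, 0.28], "turn_vec": [0, 0, -0.0111], "aperture": 1}, {"xyz": [0, 0, 0.28], "turn_vec": [0, 0, -0.0111], "aperture": 1}, {"xyz": [0, 0, 0.28], "turn_vec": [0, 0, -0.0111], "aperture": 1}, {"xyz": [0, 0, 0.28], "turn_vec": [0, 0, -0.0111], "aperture": 1}, {"aperture": 1}, {"aperture": 1}]}}

```text
t: 2.1
eef_pos: [518.5, 240.1, 180.1]
ee_rot: [-180.0, -0.0, 174.6]
force: [0.3, -0.5, -0.6]
finger_gap: 1.002
gripper_force: 0.0
```

```bash
python3 - <<'E'
from h import *
s=env.sense();im=env.get_image("wrist");cv2.imwrite("pics/w1.png",im["image"])
I=im["image"].astype(int)
np.save("w1.npy",np.r_[s["eef_pos"],s["ee_rot"]]);print(s["eef_pos"],s["ee_rot"],s["q"][-1])
m=(I.max(2)<60).astype(np.uint8)
n,l,st,c=cv2.connectedComponentsWithStats(m)
for i in range(1,n):
    if st[i,4]>300:
        r=cv2.minAreaRect(cv2.findContours((l==i).astype(np.uint8),0,2)[0][0]);print(st[i],c[i],r)
E
```

```text
[518.47342155 240.07858023 180.12066213] [-1.79986778e+02 -1.83590353e-02  1.74577720e+02] 55.838751529306144
[    2   262   500   138 20411] [206.4942433  367.48885405] ((251.5, 330.5), (137.0, 499.0), 90.0)
[ 332  299   60   56 1786] [360.74580067 326.29507279] ((360.33404541015625, 326.87939453125), (29.433198928833008, 67.60282897949219), 58.84069061279297)
[ 512  329  125   71 4558] [573.81461167 372.86573058] ((574.0, 364.0), (70.0, 124.0), 90.0)
```

View pics/w1.png

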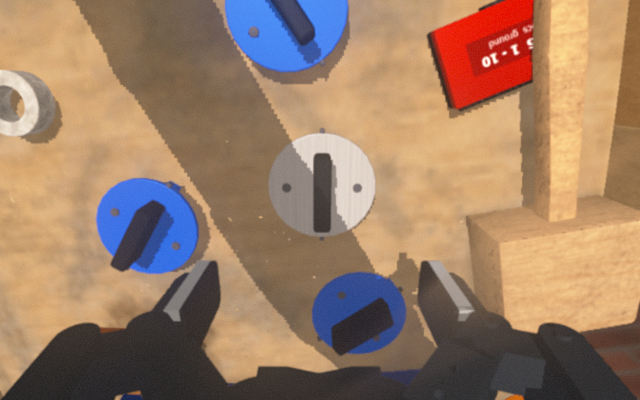

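The wrist view shows the steel lid at (322,185), with its bar vertical in the image from (322,153) to (322,232). Its dots are at (287,188) and (357,188), and the noses at (322,130) and (322,238). The blue lids are well clear of the fingers.

```bash
python3 - <<'E'
from h import *
s=env.sense();im=env.get_image("wrist");I=im["image"]
hsv=cv2.cvtColor(I,cv2.COLOR_BGR2HSV)
roi=np.zeros((400,640),np.uint8);cv2.circle(roi,(322,185),50,1,-1)
m=((I.max(2)<75)*roi).astype(np.uint8)
n,l,st,c=cv2.connectedComponentsWithStats(m)
for i in range(1,n):
    if st[i,4]>25:
        print(st[i],c[i],toworld(im,c[i],22,s),cv2.minAreaRect(cv2.findContours((l==i).astype(np.uint8),0,2)[0][0]))
a=[toworld(im,p,z,s) for p,z in(((287,188),22),((357,188),22),((322,130),20),((322,238),20),((322.5,153.5),52),((322.5,211),52))]
print(np.round(a,1)); print((a[0]+a[1])/2,(a[2]+a[3])/2,np.linalg.norm(a[4]-a[5]))
for j in (2,4):
    d=a[j]-a[j+1];print(np.degrees(np.arctan2(d[1],d[0])))
E
```

```text
[314 177  16  54 661] [320.75340393 208.88804841] [539.53297688 240.8088424   22.        ] ((321.5, 203.5), (53.0, 15.0), 90.0)
[[517.9 213.7  22. ]
 [523.5 273.5  22. ]
 [472.  248.   20. ]
 [568.1 239.3  20. ]
 [485.9 246.8  52. ]
 [531.1 242.8  52. ]]
[520.74536614 243.61017001  22.        ] [520.04291906 243.69117932  20.        ] 45.39759426289757
174.825172636831
174.8494484797687
```

Converted, 17 mm is 0.34, 3.7 mm is 0.074.

Request:
{"fn": "nudge_tcp", "kwargs": {"ticks": [{"xyz": [-0.034, 0.074, 0.34], "aperture": 1}, {"xyz": [0, 0, 0.34], "aperture": 1}, {"xyz": [0, 0, 0.34], "aperture": 1}, {"xyz": [0, 0, 0.34], "aperture": 1}, {"xyz": [0, 0, 0.34], "aperture": 1}, {"xyz": [0, 0, 0.34], "aperture": 1}, {"xyz": [0, 0, 0.34], "aperture": 1}, {"xyz": [0, 0, 0.34], "aperture": 0.6}, {"aperture": 0.4}, {"aperture": 0}, {"aperture": 0}, {"aperture": 0}, {"aperture": 0}, {"aperture": 0}, {"aperture": 0}]}}

```text
t: 3.7
eef_pos: [521.5, 244.1, 45.3]
ee_rot: [179.9, 0.1, 174.7]
force: [-0.4, -1.0, 6.5]
finger_gap: 0.147
gripper_force: 59.9
```

```bash
python3 - <<'E'
from h import *
im=env.get_image("side");print(env.sense()["q"].round(1))
cv2.imwrite("pics/s1.png",cv2.resize(im["image"][80:280,200:460],(780,600)))
E
```

```text
[-30.1  40.3   0.7 106.1  -0.8  33.5  55.7]
```

View pics/s1.png

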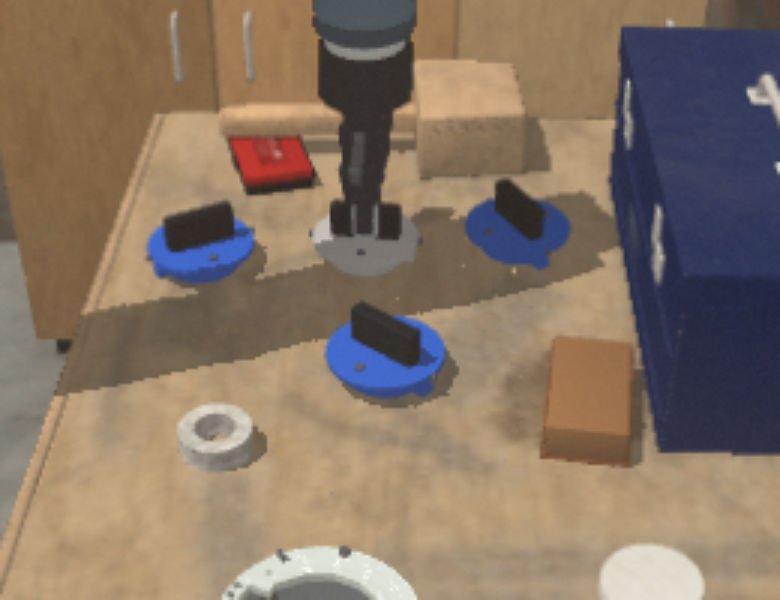

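The side crop shows the fingers closed on the steel lid's bar at about (365,225), with the gap at 12.5 mm and 60 N. I'll lift and carry the lid to just off the pot, keeping the flange in the wrist view.

Converted, -43 mm is -0.86, -32.2 mm is -0.644, 3.2 degrees / 360 = 0.0089.

Request:
{"fn": "nudge_tcp", "kwargs": {"ticks": [{"xyz": [0, 0, -0.86], "turn_vec": [0, 0, 0.0086], "aperture": 0}, {"xyz": [0, 0, -0.86], "turn_vec": [0, 0, 0.0086], "aperture": 0}, {"xyz": [0, 0, -0.86], "turn_vec": [0, 0, 0.0086], "aperture": 0}, {"xyz": [0, 0, -0.86], "turn_vec": [0, 0, 0.0089], "aperture": 0}, {"xyz": [0, 0, -0.86], "turn_vec": [0, 0, 0.0089], "aperture": 0}, {"xyz": [-0.33, -0.644, 0], "aperture": 0}, {"xyz": [-0.33, -0.644, 0], "aperture": 0}, {"xyz": [-0.33, -0.644, 0], "aperture": 0}, {"xyz": [-0.33, -0.644, 0], "aperture": 0}, {"xyz": [-0.33, -0.644, 0], "aperture": 0}, {"xyz": [-0.33, -0.644, 0], "aperture": 0}, {"xyz": [-0.33, -0.644, 0], "aperture": 0}, {"xyz": [-0.33, -0.644, 0], "aperture": 0}, {"xyz": [-0.33, -0.644, 0], "aperture": 0}, {"xyz": [-0.33, -0.644, 0], "aperture": 0}, {"xyz": [-0.33, -0.644, 0], "aperture": 0}, {"xyz": [-0.33, -0.644, 0], "aperture": 0}, {"xyz": [-0.33, -0.644, 0], "aperture": 0}, {"xyz": [-0.33, -0.644, 0], "aperture": 0}]}}

```text
t: 5.65
eef_pos: [574.0, -261.0, 258.7]
ee_rot: [180.0, -0.1, 159.0]
force: [-0.3, -0.1, -2.8]
finger_gap: 0.153
gripper_force: 59.5
```

Request:
{"fn": "nudge_tcp", "kwargs": {"ticks": [{"aperture": 0}, {"aperture": 0}, {"aperture": 0}]}}

```text
t: 5.95
eef_pos: [574.5, -258.3, 258.6]
ee_rot: [179.9, -0.1, 159.1]
force: [-0.3, -0.1, -2.2]
finger_gap: 0.151
gripper_force: 59.5
```

```bash
python3 - <<'E'
from h import *
s=env.sense();im=env.get_image("wrist");cv2.imwrite("pics/w2.png",im["image"])
print(s["q"].round(1))
E
```

```text
[ 9.3 28.8 15.4 91.6 -8.5 60.8 96.1]
```

View pics/w2.png

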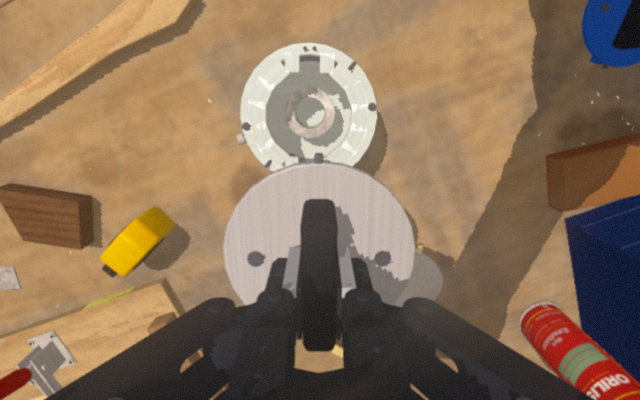

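The wrist view shows the pot's flange centred near (309,107) with radius about 67 px. The upper slot is at (310,60), with its dots at about (304,49) and (314,49). The lid is held level in front, with its nose at (319,158).

```bash
python3 - <<'E'
from h import *
s=env.sense();im=env.get_image("wrist");I=im["image"]
cv2.imwrite("pics/c2.png",cv2.resize(I[30:180,230:390],(800,750),interpolation=cv2.INTER_CUBIC)[:600])
hsv=cv2.cvtColor(I,cv2.COLOR_BGR2HSV)
m=((hsv[...,1]<50)&(hsv[...,2]>140)).astype(np.uint8);m[166:]=0
n,l,st,c=cv2.connectedComponentsWithStats(m);i=l[120,258]
print(i,st[i])
cn=max(cv2.findContours((l==i).astype(np.uint8),0,1)[0],key=len)[:,0,:]
P=np.array([toworld(im,p,86,s)[:2] for p in cn.astype(float)])
keep=np.ones(len(P),bool)
for k in range(8):
    A=np.c_[2*P[keep],np.ones(keep.sum())];x=np.linalg.lstsq(A,(P[keep]**2).sum(1),rcond=None)[0]
    r=np.sqrt(x[2]+x[:2]@x[:2]);e=np.hypot(*(P-x[:2]).T)-r;keep=abs(e)<max(1.2,5-k)
print("circle",x[:2],r,keep.sum(),len(P))
im2=env.get_image("wrist")
g=I.max(2);m=(g<110).astype(np.uint8);m[158:]=0
n,l,st,c=cv2.connectedComponentsWithStats(m)
for i in range(1,n):
    w=toworld(im,c[i],86,s)[:2]-x[:2];R=np.hypot(*w)
    if st[i,4]>2 and R<60: print(st[i],c[i].round(1),"R",R.round(1),"ang",np.degrees(np.arctan2(w[1],w[0])).round(1))
E
```

```text
1 [  237    42   140   124 13337]
circle [ 517.08766655 -245.59874767] 57.73482216759061 291 451
[300  56  19   5  62] [309.2  58. ] R 46.1 ang 157.4
[352  63   3   3   3] [353.  64.] R 55.7 ang 117.3
[369 107   6   3   9] [371.2 108.1] R 53.9 ang 76.1
[246 126   3   3   5] [247. 127.] R 53.1 ang -100.8
[290 154   4   1   4] [291.5 154. ] R 35.7 ang -45.0
[316 154   6   3   8] [319.1 154.4] R 34.3 ang -4.6
```

View pics/c2.png

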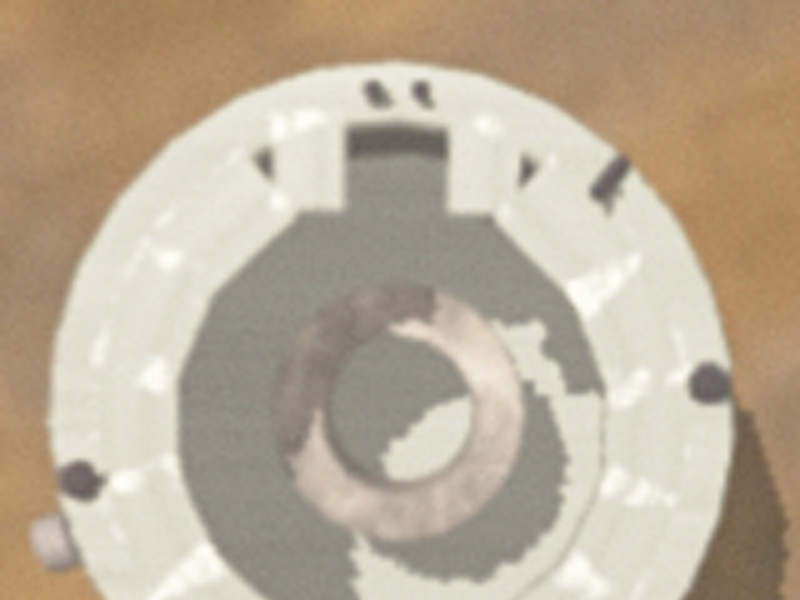

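```bash
python3 - <<'E'
from h import *
s=env.sense();im=env.get_image("wrist")
W=lambda c,z:toworld(im,(230+c[0]/5-.4,30+c[1]/5-.4),z,s)[:2]
def circ(P):
    P=np.array(P);x=np.linalg.lstsq(np.c_[2*P,np.ones(len(P))],(P**2).sum(1),rcond=None)[0];return x[:2].round(1),np.sqrt(x[2]+x[:2]@x[:2]).round(1)
a,b=W((710,383),89),W((82,481),89);d=a-b
print("studs",(a+b)/2,np.linalg.norm(d),np.degrees(np.arctan2(d[1],d[0]))+80)
L,R=W((346,125),86),W((448,125),86);mid=(L+R)/2;print("slot w",np.linalg.norm(L-R))
for A in(157.5,):
    u=np.array([np.cos(np.radians(A)),np.sin(np.radians(A))]);print("slot->c",mid-u*48)
D=(W((376,93),86)+W((424,94),86))/2;print("dots",D, "c if R53",D-53*u)
r=W((610,178),88);v=np.array([np.cos(np.radians(117.5)),np.sin(np.radians(117.5))]);print("rib->c",r-53*v)
print("outer",circ([W(p,86) for p in((395,62),(240,105),(160,165),(80,290),(50,420),(650,175),(715,285),(733,390))]))
print("open",circ([W(p,86) for p in((180,385),(213,298),(297,212),(493,212),(575,300),(605,390))]))
t=env.get_image("top");print("top studs mid",)
f=lambda x,y:(412-35+x/5.714-.4,205-35+y/5.714-.4)
for n,p in dict(slotA=(262,95),slotB=(193,275),s1=(357,208),s2=(97,155),r1=(338,122),r2=(110,243)).items(): print(n,toworld(t,f(*p),86)[:2].round(1))
E
```

```text
studs [ 517.28500498 -245.53593403] 107.03913385013543 157.81211134607037
slot w 16.534975312956764
slot->c [ 516.54967541 -245.79884353]
dots [ 467.9262313  -225.24687008] c if R53 [ 516.89184652 -245.529092  ]
rib->c [ 516.66081987 -245.06626911]
outer (array([ 517.8, -245.2]), np.float64(58.0))
open (array([ 514.6, -244.6]), np.float64(35.9))
top studs mid
slotA [ 554.8 -262.4]
slotB [ 479.8 -230.1]
s1 [ 507.  -299.6]
s2 [ 530.1 -192.4]
r1 [ 543.1 -293.6]
r2 [ 493.3 -196.4]
```

```bash
python3 - <<'E'
from h import *
s=env.sense();im=env.get_image("wrist");I=im["image"]
m=(I.max(2)<95).astype(np.uint8);n,l,st,c=cv2.connectedComponentsWithStats(m)
pts=[]
for i in range(1,n):
    if 40<st[i,4]<500 and 240<c[i][1]<275: print(st[i],c[i]);pts.append(c[i])
pts=sorted(pts,key=lambda p:p[0]) if len(pts)==2 else [(256.5,258),(383,257.5)]
p=np.array(s["eef_pos"]);Rt=Rn.from_euler('xyz',s["ee_rot"],degrees=True).as_matrix()
z=p[2]-22
w=[toworld(im,q,z,s) for q in pts];mid=sum(w)/2;print("gap",np.linalg.norm(w[0]-w[1]),"tool frame mid",Rt.T@(mid-p))
d=w[1]-w[0];print("dot line yaw+90",np.degrees(np.arctan2(d[1],d[0]))+90)
for o in (0,1.05):
    yaw=np.radians(157.5);R2=np.array([[np.cos(yaw),np.sin(yaw)],[np.sin(yaw),-np.cos(yaw)]])
    print("target delta tool after yaw",R2.T@(np.array([517,-245.6])-p[:2])-[o,0],p)
E
```

```text
[135 238  30  30  75] [151.02666667 250.93333333]
[104 265  13  10  64] [109.6875   269.859375]
gap 24.71624950987875 tool frame mid [ 2.32275556e-03 -9.12874279e+01  2.19654593e+01]
dot line yaw+90 184.0736803878159
target delta tool after yaw [58.43505283 -9.75719117] [ 574.7208647  -258.94765737  259.07242351]
target delta tool after yaw [57.38505283 -9.75719117] [ 574.7208647  -258.94765737  259.07242351]
```

Converted, 30 mm is 0.6, 27 mm is 0.54, 1.6 degrees / 360 = 0.0044.

Request:
{"fn": "nudge_tcp", "kwargs": {"ticks": [{"turn_vec": [0, 0, 0.0044], "aperture": 0}, {"xyz": [0.384, -0.066, 0], "aperture": 0}, {"xyz": [0.384, -0.066, 0], "aperture": 0}, {"xyz": [0.384, -0.064, 0], "aperture": 0}, {"xyz": [0, 0, 0.6], "aperture": 0}, {"xyz": [0, 0, 0.6], "aperture": 0}, {"xyz": [0, 0, 0.6], "aperture": 0}, {"xyz": [0, 0, 0.54], "aperture": 0}, {"aperture": 0}, {"aperture": 0}]}}

```text
t: 7.25
eef_pos: [517.8, -247.0, 142.5]
ee_rot: [-180.0, -0.0, 157.3]
force: [1.1, -0.8, -1.9]
finger_gap: 0.153
gripper_force: 59.4
```

```bash
python3 - <<'E'
from h import *
s=[env.sense()];w=env.get_image("wrist");s.append(env.sense());t=env.get_image("top");s.append(env.sense());d=env.get_image("side");s.append(env.sense())
p=np.mean([x["eef_pos"] for x in s],0);r=s[0];print(p,[x["ee_rot"][2] for x in s])
Rt=Rn.from_euler('xyz',r["ee_rot"],degrees=True).as_matrix()
for q in [(256.5,258),(383,257.5)]: print("dot tool",Rt.T@(toworld(w,q,r["eef_pos"][2]-22,r)-r["eef_pos"]))
a=cv2.resize(t["image"][170:240,377:447],(400,400),interpolation=2)
b=cv2.resize(d["image"][220:360,236:376],(400,400),interpolation=2)
cv2.imwrite("pics/c3.png",np.hstack([a,b]))
E
```

```text
[ 518.46401947 -247.32611787  143.36090679] [np.float64(157.3473736520929), np.float64(157.35243119361155), np.float64(157.36470162056727), np.float64(157.36738861819316)]
dot tool [  1.79349178 -29.55137474  22.00513112]
dot tool [ 2.13353947 30.88232107 21.99478159]
```

View pics/c3.png

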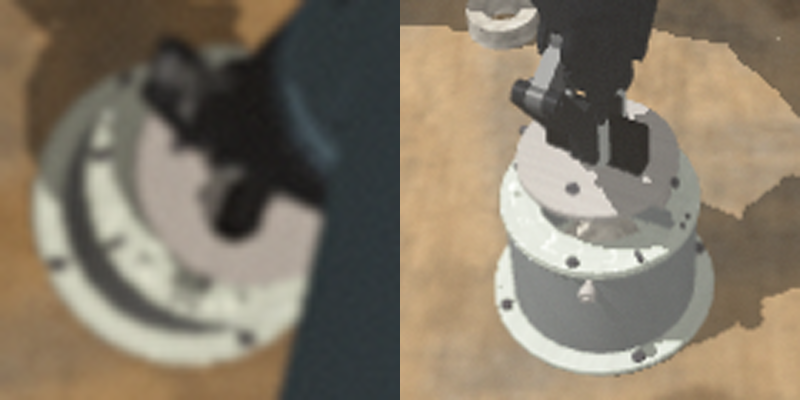

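The crops show the lid hovering level over the mouth, with its pointer at top-crop (190,275) near the slot and nothing touching. The residual error is under 0.5 mm and 0.5°. I'll descend gently.

Converted, 4 mm is 0.08, 3 mm is 0.06.

Request:
{"fn": "nudge_tcp", "kwargs": {"ticks": [{"xyz": [0, 0.004, 0.08], "aperture": 0}, {"xyz": [0, 0.004, 0.08], "aperture": 0}, {"xyz": [0, 0, 0.08], "aperture": 0}, {"xyz": [0, 0, 0.06], "aperture": 0}, {"xyz": [0, 0, 0.06], "aperture": 0}, {"aperture": 0}]}}

```text
t: 8.0
eef_pos: [517.4, -246.3, 123.4]
ee_rot: [-180.0, -0.1, 157.4]
force: [1.0, 0.2, -2.4]
finger_gap: 0.149
gripper_force: 59.4
```

Converted, 3 mm is 0.06, 2 mm is 0.04.

Request:
{"fn": "nudge_tcp", "kwargs": {"ticks": [{"xyz": [0, 0, 0.06], "aperture": 0}, {"xyz": [0, 0, 0.06], "aperture": 0}, {"xyz": [0, 0, 0.04], "aperture": 0}, {"xyz": [0, 0, 0.02], "aperture": 0}, {"aperture": 0}, {"aperture": 0}]}}

```text
t: 8.6
eef_pos: [517.7, -246.4, 115.3]
ee_rot: [180.0, -0.0, 157.4]
force: [-3.0, 1.2, 3.8]
finger_gap: 0.149
gripper_force: 60.4
```

The lid is home: TCP at 115.3 puts its origin at about 70 mm, with light contact. I'll turn it clockwise (+rz in the tool frame, z down).

Converted, 0.3 mm is 0.006, -0.13 mm is -0.0026, 4 degrees / 360 = 0.0111.

Request:
{"fn": "nudge_tcp", "kwargs": {"ticks": [{"xyz": [0, 0, 0.006], "aperture": 0}, {"xyz": [0, -0.0026, 0], "turn_vec": [0, 0, 0.0111], "aperture": 0}, {"xyz": [0, -0.0026, 0], "turn_vec": [0, 0, 0.0111], "aperture": 0}, {"xyz": [0, -0.0026, 0], "turn_vec": [0, 0, 0.0111], "aperture": 0}, {"xyz": [0, -0.0026, 0], "turn_vec": [0, 0, 0.0111], "aperture": 0}, {"xyz": [0, -0.0026, 0], "turn_vec": [0, 0, 0.0111], "aperture": 0}, {"aperture": 0}, {"aperture": 0}]}}

```text
t: 9.4
eef_pos: [518.6, -246.6, 115.3]
ee_rot: [179.9, 0.1, 137.5]
force: [0.1, 2.6, 5.1]
finger_gap: 0.15
gripper_force: 60.7
```

```bash
python3 -c "
from bench import env;s=env.sense();print(s['ft_torque'],s['q'].round(1))"
```

```text
[ 0.41808024 -0.01487244 -0.07152534] [  7.3  34.8  18.3 106.2 -15.8  41.4  82.1]
```

Converted, -0.13 mm is -0.0026, 4 degrees / 360 = 0.0111.

Request:
{"fn": "nudge_tcp", "kwargs": {"ticks": [{"xyz": [0, -0.0026, 0], "turn_vec": [0, 0, 0.0111], "aperture": 0}, {"xyz": [0, -0.0026, 0], "turn_vec": [0, 0, 0.0111], "aperture": 0}, {"xyz": [0, -0.0026, 0], "turn_vec": [0, 0, 0.0111], "aperture": 0}, {"xyz": [0, -0.0026, 0], "turn_vec": [0, 0, 0.0111], "aperture": 0}, {"xyz": [0, -0.0026, 0], "turn_vec": [0, 0, 0.0111], "aperture": 0}, {"aperture": 0}, {"aperture": 0}, {"aperture": 0}]}}

```text
t: 10.2
eef_pos: [518.5, -247.2, 115.3]
ee_rot: [179.9, 0.1, 117.6]
force: [3.8, 2.4, 5.6]
finger_gap: 0.155
gripper_force: 60.7
```

```bash
python3 - <<'E'
from h import *
s=env.sense();print(s["ft_torque"]);w=env.get_image("wrist");d=env.get_image("side")
a=cv2.resize(w["image"][130:330,190:450],(520,400),interpolation=2)
b=cv2.resize(d["image"][240:360,266:350],(280,400),interpolation=2)
cv2.imwrite("pics/c4.png",np.hstack([a,b]))
E
```

```text
[ 0.4481205  -0.58914599  0.09633404]
```

View pics/c4.png

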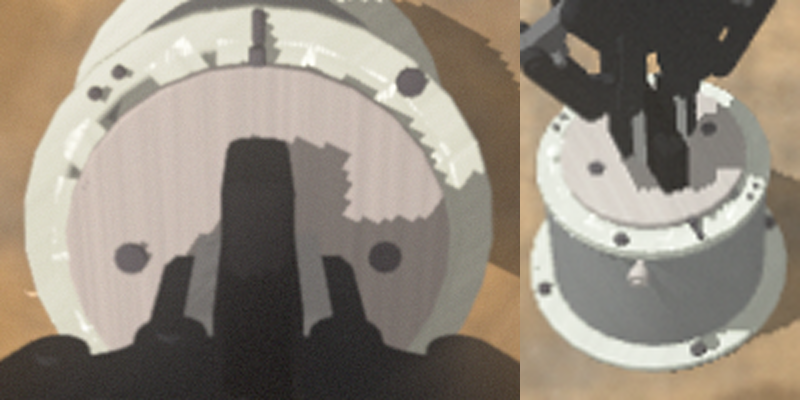

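The pointer at (257,55) lines up with the rib at (258,25), the drop-in dots are off to the left at (95,93) and (120,72), and the cover sits flush on the flange. The lid is still gripped at 60 N, so I'm handing in.

```bash
python3 -c "
from bench import env;print(env.job_done())"
```

```text
the job is handed in; nothing more can be done
None
```

I handed the job in at about 10 s: the lid is fully home, turned 40° clockwise with its pointer at the vent rib, and still gripped at about 60 N. The robot's carry path kept clear of the collar, sanding block and jar, and the hand-in returned no verdict.

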